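Level the kitchen shelf and hold the spirit level down

TASK

The slatted shelf beside the fridge slopes down towards its levelling foot: lay the yellow spirit level upright along the clear front of the shelf and let go of it, then turn the orange wing knob of the foot until the bubble stays centred between the two black lines. Then press the spirit level down on the shelf with the fingers, firmly but gently, and finish while still pressing, with the bubble still centred. Leave everything else on the shelf and the worktop where it is.

Things in the scene. Friction and masses are not known exactly. Their poses are not given: they have to be found in the camera images.
- level_center (a point): Yellow spirit level with black end bands, 200 long x 24 wide x 44 high (mm), about 250 g, upright on the worktop left of the shelf. Point: its centre, 22 mm above its flat underside. x runs along the length, z up. A lime-green vial 70 mm long lies in the middle of its top; the flat top beyond it (35 to 100 mm either side of the centre) can be pressed. Grip it across the 24 mm anywhere.
- bubble (a joint): Position (m) of the pale 11 mm bubble in the vial along the level's x axis: 0 is the middle, half-way between two black lines 16 mm apart; positive towards +x; stops at +-0.022. It floats to the higher end, 15 mm for each 0.01 rad of slope along the level, and takes about 1 s to settle.
- front_strip (a point): Middle of the clear front strip of the slatted cedar shelf board, on its top, about 110 mm above the worktop. y runs along the shelf (+ to the fixed left legs, - to the levelling foot), x to the back, z normal to the board. Board: 460 long x 270 deep (mm), slats along y, 9 mm gaps. The strip is clear to 50 mm in front of and behind this point and 180 mm either side along y.
- board: The tilting slatted board with, fixed on its back left, a two-drawer bamboo organiser (120 deep x 180 wide x 125 high, mm). Axes as front_strip; origin on its pivot line over the left legs, 25 mm below the top. The levelling foot, 465 mm from the pivot in -y, raises or lowers the other end.
- foot_grip (a point): Orange wing knob of the levelling foot, off the right end of the board: upright bar 60 long x 14 thick x 30 high (mm), top 168 mm above the worktop. Point: on its vertical turning axis, 13 mm below its top; x runs along the bar and turns with it. Keeps its height and stays where left. Clockwise from above raises the shelf end; the bubble moves 6.2 mm per rad. It needs 0.8 to 2.4 rad clockwise.
- bowl: Bystander: matte black ceramic bowl, 110 across x 55 high (mm), on the back of the shelf board. Origin under its centre.
- jar: Bystander: empty clear plastic jar with white screw top, 76 across x 82 high (mm), on the back right of the shelf board. Origin under its centre.
- spoon: Bystander: stainless slotted spoon, about 190 mm long, lying diagonally on top of the organiser. Origin under its middle.
- mug: Bystander: blue mug, 80 across x 85 high (mm), on the worktop left of and behind the shelf. Origin under its centre.
- tea_tin: Bystander: green tea tin, 72 across x 105 high (mm), on the worktop left of and behind the shelf. Origin under its centre.
- drawer0 (a joint): Upper drawer of the organiser, metres pulled out; 0 is shut. Bystander.
- drawer1 (a joint): Lower drawer of the organiser, metres pulled out; 0 is shut. Bystander.
Things that resemble listed ones, but are neither listed nor needed, are in the scene too. There is more than one size of the part that bears level_center; the job needs the smaller.

How it is judged:
By the outcome, as a careful person would: the job done as asked, in the order asked, and still so for the second after the job is handed in, while the arm keeps its last pose, push and grip.
It also fails if it takes over 64 s, if anything falls off the work surface, if the arm or the gripper's body presses on something with over 40 N, if the wrist force passes 120 N, or if a joint passes its speed limit or range.

ROBOT

A 7-joint arm with a two-finger parallel gripper is mounted at the origin on the work surface. World frame = base frame: x ahead of the robot, y to its left, z up, the work surface at z = 0. Lengths are in m, angles in rad, forces in N, time in s.
With the tool pointing down it reaches from about 0.425 to 0.875 m from the base axis. Payload 9.9 kg.
Tool frame: the origin (TCP) lies between the finger pads; the fingertips stand 22 mm ahead of it and the grasp point (between the pads) lies 3 mm ahead of it (arm.tcp_to_tips is the distance from the TCP to the fingertips, in m); z points along the fingers, y is the line along which they close (so a half turn about z gives the same grasp; the last joint's range is limited). The gripper opens to 85 mm and grips with 20 to 120 N. Pads are 22 mm wide; open, the fingers measure 114 mm over their backs; the gripper's body (76 mm by 85 mm) begins 54 mm behind the grasp point. The pads swing forward as they close: fully open they stand 13 mm farther back than shut.
Start: joints at [-1.329, 0.576, 0.025, 1.437, -0.015, 1.129, -0.057], TCP at [0.216, 0.639, 0.253] pointing down, gripper open.
Joint ranges: [-2.76, 2.76], [-0.34, 2.15], [-1.52, 1.57], [0.19, 2.46], [-1.09, 4.23], [0.17, 1.99], [-2.82, 2.82]. Speed limits (rad/s): [2.22, 2.22, 3.01, 3.01, 3.14, 3.14, 3.14].

INTERFACE

Orientations are given as a unit quaternion [x, y, z, w].
In Python, from plant import arm gives the robot as it stands.
- The arm moves only by the tool servo_tool, never from a script. Its argument "rows" is one flat list of numbers, 4 for each row, row after row: the shift along the tool's x, y, z scaled (see below), then the turn about the tool's z scaled (see below). In form: [x, y, z, yaw, x, y, z, yaw, ...]. A call has exactly 8 rows; each row shifts and turns the commanded pose from where the row before left it, along the tool's axes as they then stand; what a row does not reach is not made up. The controller multiplies each number of a shift by 50 mm and each number of a turn by 0.1 rad. A row lasts 1/8 s, in which the tool goes at most 62.5 mm and 10.7 degrees, less where a joint would pass 70% of its speed; a pose out of reach is approached as far as the arm can. A call with a number of a shift or a turn outside -1 to 1 is refused whole. A call with a gripper value outside its range is refused whole. "grip" is the opening, from 0 (shut) to 1 (fully open), set as the call begins (left out, the last holds). The fingers move at their own pace and stop on an object; "newtons" is the grip in N (left out, the last holds). Time passes only in rows, so rows that do not move let the fingers close, or fill a call up. It gives the time, the measured TCP pose, the force, the opening and the grip force at its end, in the units of the state.
- arm.observe(): the state, without advancing time (a new reading comes with each control period).
- arm.capture(name): name is "scene" or "top" or "wrist"; returns a dict with "img" (400x640x3 uint8, blue, green, red), "K" (3x3 intrinsics, pixels), "rvec" (rotation vector, rad) and "tvec" (3), from world to camera coordinates, as OpenCV has them; the wrist camera has in their place "T_tool_cam" (4x4, takes a point from camera to tool coordinates, whose origin is the TCP and whose axes are the flange's). Camera axes: x right, y down, z forward; pixel columns grow to the right and rows downward; lengths in m; the calibration is good to about 2 mm. The wrist camera is an equidistant fisheye: a pixel r from the principal point sees the ray r / f radians off the axis. A picture is of the moment at which its call begins: read the wrist's pose just before it. There is no depth.
- arm.hand_in(): hands the job in; it is judged then, once.
The state is a dict: "time": time; "q": joint angles; "joint_velocities": joint speeds; "joint_efforts": joint torques, N m; "eef_pos": TCP position; "tcp_rot": TCP orientation; "force": force on the tool from outside, world axes, zero at the start; "torque": the same for the moment, N m; "opening": finger opening in m; "gripper_force": force on a finger pad.
Only numpy, scipy, OpenCV 4.12 (cv2) and the standard library are available. Lean on these libraries where they do the work, as an engineer would, in place of code of your own. Each camera call takes 0.05 s, during which the arm holds its last target. There are 200 camera calls.

## Working session

There is one attempt and no reset: what is moved stays moved. The work goes in short steps, Python scripts to look and compute and a tool call to move; the robot and the scene stay as the last step left them, time stands still between calls to the robot, and variables do not carry over. Pictures are saved under pics/ and viewed, at most 13 in all, crops included, and the job is handed in when it is done.

Besides the shell and the picture viewer there is one more tool, called after ">>>" as name(argument=value, ...) on one line, values as JSON. servo_tool: Moves the arm, as the interface text tells. Its arguments: {"type":"object","properties":{"rows":{"type":"array"},"grip":{"type":"number"},"newtons":{"type":"number"}},"required":["rows"]}

```bash
mkdir -p pics; ls; python3 - <<'E'
from plant import arm
import cv2,numpy as np
s=arm.observe();print({k:np.round(v,3).tolist() for k,v in s.items()}, arm.tcp_to_tips)
a=arm.capture("scene");b=arm.capture("top");c=arm.capture("wrist")
import pickle;pickle.dump((a,b,c,s),open('p0.pkl','wb'))
for n,i in(("scene",a),("top",b),("wrist",c)):
    cv2.imwrite(f"pics/{n}0.png",i["img"]);print(n,i["K"].round(1).tolist(),[np.round(i[k],3).tolist() for k in i if k not in("img","K")])
E
```

```text
pics
{'time': 0.0, 'q': [-1.329, 0.577, 0.025, 1.438, -0.015, 1.129, -0.057], 'joint_velocities': [-0.0, 0.0, 0.001, -0.004, -0.001, 0.0, 0.001], 'joint_efforts': [-0.0, -76.576, 2.25, -28.596, 0.015, 0.013, 0.0], 'eef_pos': [0.216, 0.639, 0.252], 'tcp_rot': [0.162, 0.987, -0.001, -0.0], 'force': [0.587, -0.511, 0.752], 'torque': [0.01, 0.046, -0.005], 'gripper_force': 0.0, 'opening': 0.085} 0.022
scene [[404.1, 0.0, 326.1], [0.0, 404.1, 201.4], [0.0, 0.0, 1.0]] [[2.041, 1.694, -0.495], [-0.148, -0.316, 1.7]]
top [[368.9, 0.0, 317.5], [0.0, 368.9, 198.8], [0.0, 0.0, 1.0]] [[2.109, -2.171, 0.162], [0.035, 0.511, 1.02]]
wrist [[309.7, 0.0, 320.6], [0.0, 309.7, 199.4], [0.0, 0.0, 1.0]] [[[-0.001, -0.951, -0.309, 0.079], [1.0, -0.001, 0.0, 0.001], [-0.0, -0.309, 0.951, -0.12], [0.0, 0.0, 0.0, 1.0]]]
```

View pics/scene0.png

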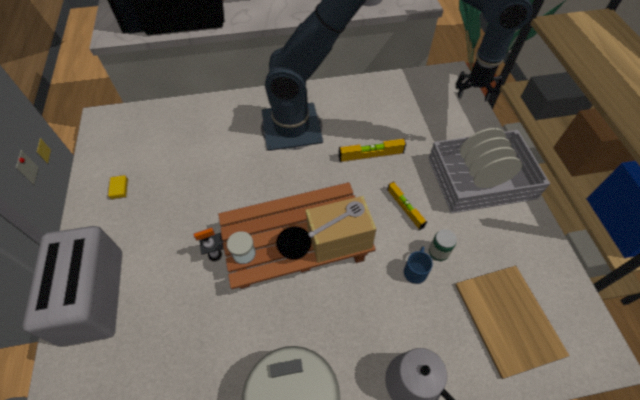

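View pics/top0.png

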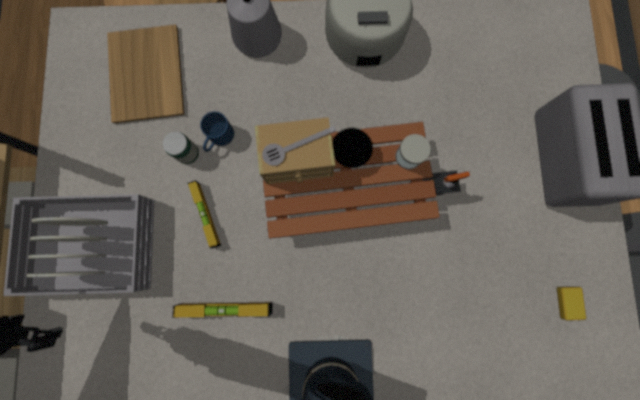

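View pics/wrist0.png

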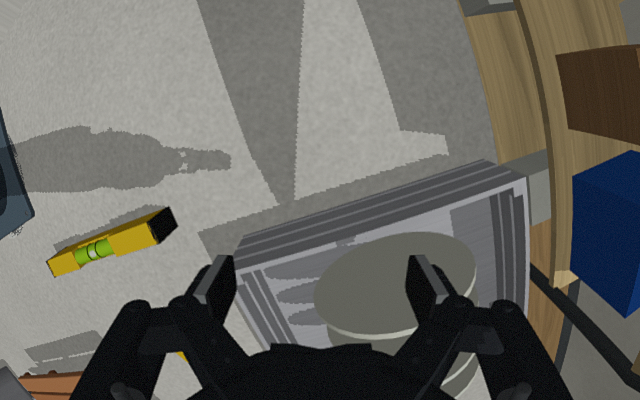

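The scene view shows the small level at (407,205), the big one at (372,150), the shelf at (295,235) and the orange knob at (204,235). In the top view they are at (203,213), (222,310), (350,180) and (457,177).

```bash
cat > h.py <<'E'
import cv2,numpy as np,pickle
from scipy.spatial.transform import Rotation as R
def cam(c):
    M=cv2.Rodrigues(np.asarray(c["rvec"],float))[0];t=np.asarray(c["tvec"],float).ravel();return M,t
def ray(c,uv,s=None):
    K=c["K"]
    if "rvec" in c:
        M,t=cam(c);d=M.T@np.linalg.solve(K,[uv[0],uv[1],1.]);return -M.T@t,d/np.linalg.norm(d)
    v=np.array([uv[0]-K[0,2],uv[1]-K[1,2]]);r=np.linalg.norm(v);th=r/K[0,0]
    d=np.append(np.sin(th)*v/max(r,1e-9),np.cos(th));T=c["T_tool_cam"];Q=R.from_quat(s["tcp_rot"]).as_matrix()
    return np.array(s["eef_pos"])+Q@T[:3,3],Q@T[:3,:3]@d
def onz(c,uv,z,s=None):
    o,d=ray(c,uv,s);return o+d*(z-o[2])/d[2]
def tri(*rays):
    A=sum(np.eye(3)-np.outer(d,d) for o,d in rays);b=sum((np.eye(3)-np.outer(d,d))@o for o,d in rays)
    p=np.linalg.solve(A,b);return p,max(np.linalg.norm((np.eye(3)-np.outer(d,d))@(p-o)) for o,d in rays)
def mask(img,lo,hi): return cv2.inRange(cv2.cvtColor(img,cv2.COLOR_BGR2HSV),np.array(lo),np.array(hi))
def blobs(m,amin=15):
    cs,_=cv2.findContours(m,cv2.RETR_EXTERNAL,cv2.CHAIN_APPROX_NONE)
    return sorted([c for c in cs if cv2.contourArea(c)>=amin],key=cv2.contourArea,reverse=True)
E
python3 - <<'E'
from h import *
a,b,c,s=pickle.load(open('p0.pkl','rb'))
for n,i in(("scene",a),("top",b)):
    print(n,"campos",(-cam(i)[0].T@cam(i)[1]).round(3))
    for nm,lo,hi in(("yel",(20,150,90),(30,255,255)),("green",(32,120,90),(55,255,255)),("orange",(4,190,120),(13,255,255)),("cedar",(4,90,60),(14,200,255))):
        for k in blobs(mask(i["img"],lo,hi),12)[:7]:
            r=cv2.minAreaRect(k);print(nm,np.round(r[0],1),np.round(r[1],1),round(r[2],1),cv2.contourArea(k))
A=cv2.resize(a["img"][175:295,185:385],None,fx=3.0,fy=3.0,interpolation=cv2.INTER_CUBIC)[:,:600]
B=cv2.resize(b["img"][120:240,255:475],None,fx=600/220,fy=600/220,interpolation=cv2.INTER_CUBIC)
cv2.imwrite("pics/crop1.png",np.vstack([A[:270],B])[:600])
E
```

```text
scene campos [ 1.195 -0.082  1.255]
yel [372.7 149.4] [14.3 64.4] 82.1 632.5
yel [117.  186.5] [18. 23.] 0.0 333.5
yel [ 43.3 150.2] [18.3 10.1] 48.8 116.5
yel [416.5 214.5] [21.2  7.1] 45.0 101.5
yel [395.6 188.8] [16.1  6.4] 51.3 84.0
green [372.2 147.1] [ 5.4 22.2] 81.9 79.0
green [406.1 202.2] [17.6  4.2] 51.3 43.0
orange [203.2 232.1] [ 3.2 18. ] 70.3 37.0
cedar [294.8 234.8] [ 79.4 149.5] 77.3 6461.5
cedar [598.1 124.4] [43.2 14.8] 53.1 293.5
cedar [483.7  90.4] [7.6 4.5] 63.4 22.0
cedar [203.7 233.6] [ 8.5 20.6] 71.6 17.0
cedar [493.   83.5] [5. 4.] 90.0 14.5
top campos [0.349 0.02  1.086]
yel [572.1 303. ] [32.7 21.7] 82.9 628.5
yel [237.  309.5] [11. 60.] 90.0 350.0
yel [189. 310.] [12. 30.] 90.0 319.5
yel [209.9 234.7] [21.5  7.6] 71.6 143.5
yel [195.4 192.1] [20.6  7.6] 71.6 135.5
green [220.5 310.5] [ 9. 33.] 90.0 237.5
green [204.5 219.9] [9.5 4.7] 71.6 36.0
green [200.3 207.2] [11.4  4.7] 71.6 32.5
orange [457.6 175.9] [ 3.1 19.6] 78.7 37.0
cedar [350.2 198. ] [ 60.1 171.7] 83.1 9116.0
cedar [392.7 133. ] [16.2 62.3] 83.4 756.0
cedar [383.  154.1] [16.6 33.9] 83.7 375.5
cedar [456.3 175.8] [ 7. 26.] 76.0 104.0
cedar [333.8 133.3] [4.2 6.4] 45.0 16.5
cedar [337.5 165.9] [5.4 6.3] 18.4 16.0
```

View pics/crop1.png

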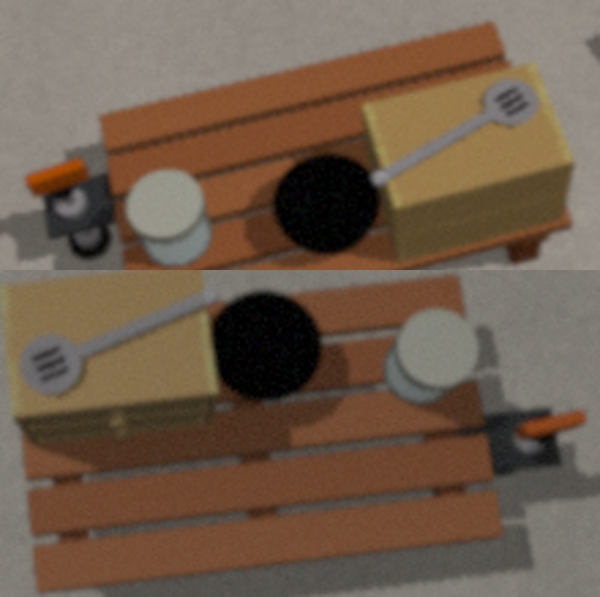

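```bash
python3 - <<'E'
from h import *
a,b,c,s=pickle.load(open('p0.pkl','rb'))
P=lambda n,u,v:print(n,*[np.round(x,4) for x in tri(ray(a,u),ray(b,v))])
P("FR",(219,213.3),(438.3,217.2));P("FL",(348.3,183),(268.9,238))
P("FRi",(221,225.7),(437.2,202.5));P("FLi",(353,195),(267.5,221.6))
P("knob",(203.2,232.1),(457.6,175.9))
P("green",(406.1,202.2),(202.4,213.5));P("y+",(416.5,214.5),(195.4,192.1));P("y-",(395.6,188.8),(209.9,234.7))
P("big",(372.2,147.1),(220.5,310.5))
# knob ends in both, level ends incl. black bands
for n,i,z,ctr in(("scene",a,.168,(203,232)),("top",b,.168,(457.6,175.9))):
    k=blobs(mask(i["img"],(3,150,90),(14,255,255)),12)
    for q in k:
        r=cv2.minAreaRect(q)
        if np.hypot(*(np.array(r[0])-ctr))<8:
            bp=cv2.boxPoints(r);bp=[onz(i,p,z) for p in bp];print(n,np.round(bp,3)[:,:2].tolist())
    vx=cv2.fitLine(np.vstack([q for q in k if np.hypot(*(np.array(cv2.minAreaRect(q)[0])-ctr))<8]),cv2.DIST_L2,0,.01,.01).ravel()
    e=[onz(i,vx[2:]+t*vx[:2],z)[:2] for t in(-8,8)];d=e[1]-e[0];print("knob yaw",np.degrees(np.arctan2(d[1],d[0])))
E
```

```text
FR [ 0.4429 -0.2991  0.1028] 0.002
FL [0.4004 0.1527 0.1017] 0.0005
FRi [ 0.4844 -0.2996  0.0923] 0.005
FLi [0.4454 0.1589 0.0902] 0.0017
knob [ 0.5413 -0.3378  0.1627] 0.0013
green [0.4786 0.3504 0.0407] 0.0006
y+ [0.5396 0.3684 0.0496] 0.0002
y- [0.4175 0.3279 0.0437] 0.0013
big [0.2099 0.2938 0.045 ] 0.0
scene [[0.544, -0.365], [0.532, -0.309], [0.557, -0.303], [0.568, -0.359]]
knob yaw 99.19433453759798
top [[0.542, -0.309], [0.551, -0.364], [0.538, -0.365], [0.529, -0.31]]
knob yaw -79.71585695449487
```

>>> servo_tool(rows=[-0.85, -0.475, 0, 0, -0.85, -0.475, 0, 0, -0.85, -0.475, 0, 0, -0.85, -0.475, 0, 0, -0.85, -0.475, 0, 0, -0.85, -0.475, 0, 0, -0.85, -0.475, 0, 0, -0.85, -0.475, 0, 0], grip=1)

```text
time: 1.15
eef_pos: [0.4782, 0.3493, 0.2532]
tcp_rot: [0.162, 0.987, -0.0, -0.0]
force: [1.0, 1.1, -0.3]
opening: 0.0853
gripper_force: 0.0
```

>>> servo_tool(rows=[0, 0, 0.2, -0.92, 0, 0, 0.2, -0.92, 0, 0, 0.2, -0.92, 0, 0, 0.2, -0.92, 0, 0, 0.2, -0.92, 0, 0, 0.2, -0.92, 0, 0, 0.2, -0.92, 0, 0, 0, 0])

```text
time: 2.15
eef_pos: [0.477, 0.3502, 0.1825]
tcp_rot: [-0.158, 0.987, -0.0, -0.001]
force: [0.7, -0.3, -0.7]
opening: 0.0853
gripper_force: 0.0
```

```bash
cat >> h.py <<'E'
def yaw(s):
    x=R.from_quat(s["tcp_rot"]).as_matrix()[:,0];return np.degrees(np.arctan2(x[1],x[0]))
def go(s,p,yw=None):
    d=R.from_quat(s["tcp_rot"]).as_matrix().T@(np.array(p)-s["eef_pos"])
    print("at",np.round(s["eef_pos"],4),"yaw",round(yaw(s),2),"t",round(s["time"],2),"F",np.round(s["force"],1),"open",round(s["opening"],4),"shift units",np.round(d/.05,2),end=" ")
    if yw is not None: print("turn units",round(-np.radians((yw-yaw(s)+180)%360-180)/.1,2),end="")
    print()
def shot(name):
    from plant import arm
    s=arm.observe();c=arm.capture("wrist");cv2.imwrite(f"pics/{name}.png",c["img"]);pickle.dump((c,s),open(name+".pkl","wb"));return c,s
E
python3 - <<'E'
from h import *
c,s=shot("w1")
go(s,[.4786,.3504,.033],18.4+180)
for nm,lo,hi in(("yel",(20,150,90),(30,255,255)),("green",(32,120,90),(55,255,255))):
    for k in blobs(mask(c["img"],lo,hi),40)[:5]:
        r=cv2.minAreaRect(k);print(nm,np.round(r[0],1),np.round(r[1],1),round(r[2],1),onz(c,r[0],.044,s).round(4))
E
```

```text
at [0.477  0.3502 0.1825] yaw -161.81 t 2.15 F [ 0.7 -0.3 -0.7] open 0.0853 shift units [-0.04 -0.    2.99] turn units -0.04
yel [320.6 186. ] [208.1  28.1] 89.6 [0.4703 0.3483 0.044 ]
green [322.  172.5] [29. 20.] 90.0 [0.4585 0.3457 0.044 ]
green [322.9 219.2] [27.7 19.5] 87.5 [0.499  0.3598 0.044 ]
green [322.5 196. ] [16. 19.] 90.0 [0.4784 0.3527 0.044 ]
```

View pics/w1.png

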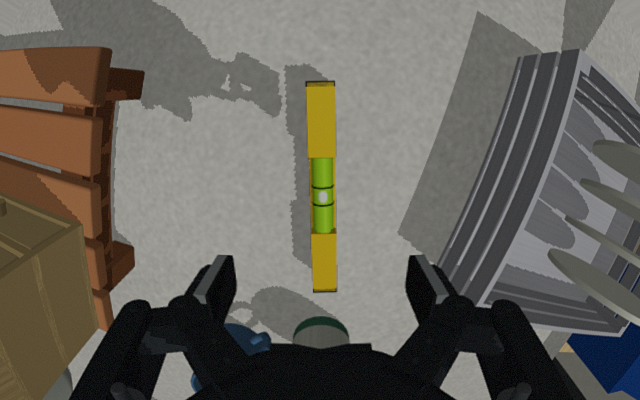

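The wrist view shows the small level upright in the picture, with its vial centre at (322,197), aligned between the fingers. I'll descend and grip it.

>>> servo_tool(rows=[-0.03, 0.03, 0.6, 0, 0, 0, 0.6, 0, 0, 0, 0.6, 0, 0, 0, 0.6, 0, 0, 0, 0.4, 0, 0, 0, 0.19, 0, 0, 0, 0, 0, 0, 0, 0, 0])

```text
time: 3.2
eef_pos: [0.4788, 0.353, 0.0347]
tcp_rot: [-0.158, 0.987, 0.0, 0.001]
force: [-0.2, 0.4, -0.3]
opening: 0.0853
gripper_force: 0.0
```

>>> servo_tool(rows=[0, 0, 0, 0, 0, 0, 0, 0, 0, 0, 0, 0, 0, 0, 0, 0, 0, 0, 0, 0, 0, 0, 0, 0, 0, 0, 0, 0, 0, 0, 0, 0], grip=0, newtons=40)

```text
time: 4.2
eef_pos: [0.4784, 0.3525, 0.0341]
tcp_rot: [-0.158, 0.987, -0.0, 0.0]
force: [-1.3, -1.2, 4.7]
opening: 0.0228
gripper_force: 40.2
```

>>> servo_tool(rows=[0, 0, -0.5, 0, 0, 0, -0.8, 0, 0, 0, -0.8, 0, 0, 0, -0.8, 1, 0, 0, -0.8, 1, 0, 0, 0, 1, 0, 0, 0, 1, 0, 0, 0, 1])

```text
time: 5.2
eef_pos: [0.4779, 0.3523, 0.2184]
tcp_rot: [0.092, 0.996, -0.0, -0.0]
force: [-0.6, -0.4, -2.3]
opening: 0.0229
gripper_force: 39.7
```

>>> servo_tool(rows=[0, 0, 0, 1, 0, 0, 0, 1, 0, 0, 0, 1, 0, 0, 0, 1, 0, 0, 0, 1, 0, 0, 0, 1, 0, 0, 0, 1, 0, 0, 0, 1])

```text
time: 6.2
eef_pos: [0.4778, 0.3524, 0.2182]
tcp_rot: [0.473, 0.881, -0.001, -0.0]
force: [-0.9, 0.5, -2.2]
opening: 0.0231
gripper_force: 39.7
```

>>> servo_tool(rows=[0, 0, 0, 1, 0, 0, 0, 1, 0, 0, 0, 1, 0, 0, 0, 1, 0, 0, 0, 0.95, -0.9, -0.11, 0, 0, -0.9, -0.11, 0, 0, -0.9, -0.11, 0, 0])

```text
time: 7.2
eef_pos: [0.474, 0.2152, 0.2184]
tcp_rot: [0.673, 0.74, -0.0, -0.0]
force: [0.6, -0.6, -2.6]
opening: 0.0231
gripper_force: 39.7
```

>>> servo_tool(rows=[-0.9, -0.11, 0, 0, -0.9, -0.11, 0, 0, -0.9, -0.11, 0, 0, -0.9, -0.11, 0, 0, -0.9, -0.11, 0, 0, -0.9, -0.11, 0, 0, -0.25, -0.04, 0, 0, 0, 0, 0, 0])

```text
time: 8.2
eef_pos: [0.4659, -0.0683, 0.2186]
tcp_rot: [0.674, 0.739, -0.0, -0.0]
force: [0.2, 0.5, -2.5]
opening: 0.0231
gripper_force: 39.7
```

```bash
python3 - <<'E'
from h import *
c,s=shot("w2");go(s,[.4665,-.069,.145],95.4)
E
```

```text
at [ 0.4659 -0.0683  0.2186] yaw 95.29 t 8.2 F [ 0.2  0.5 -2.5] open 0.0231 shift units [-0.02  0.01  1.47] turn units -0.02
```

View pics/w2.png

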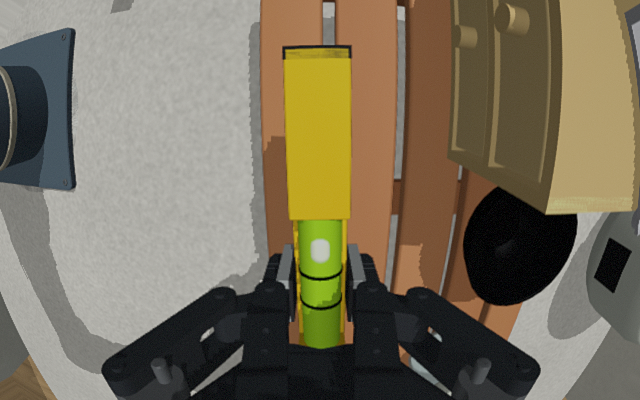

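The wrist view shows the level's far end at (318,50), parallel to the slats and over the gap between the first two, clear of the organiser and bowl. I'll lower it.

>>> servo_tool(rows=[0, 0, 0.4, 0, 0, 0, 0.4, 0, 0, 0, 0.3, 0, 0, 0, 0.15, 0, 0, 0, 0.05, 0, 0, 0, 0.04, 0, 0, 0, 0.04, 0, 0, 0, 0, 0])

```text
time: 9.25
eef_pos: [0.4663, -0.068, 0.1499]
tcp_rot: [0.673, 0.739, 0.0, 0.0]
force: [-0.4, 0.6, -1.7]
opening: 0.0233
gripper_force: 39.7
```

>>> servo_tool(rows=[0, 0, 0.03, 0, 0, 0, 0.03, 0, 0, 0, 0.03, 0, 0, 0, 0.03, 0, 0, 0, 0, 0, 0, 0, 0, 0, 0, 0, 0, 0, 0, 0, 0, 0])

```text
time: 10.25
eef_pos: [0.4662, -0.0679, 0.1439]
tcp_rot: [0.673, 0.74, 0.0, 0.0]
force: [0.8, 0.3, -2.7]
opening: 0.0229
gripper_force: 39.7
```

>>> servo_tool(rows=[0, 0, 0.03, 0, 0, 0, 0.03, 0, 0, 0, 0.03, 0, 0, 0, 0, 0, 0, 0, 0, 0, 0, 0, 0, 0, 0, 0, 0, 0, 0, 0, 0, 0])

```text
time: 11.25
eef_pos: [0.4665, -0.0682, 0.142]
tcp_rot: [0.673, 0.74, 0.001, 0.001]
force: [-11.4, 1.6, 46.1]
opening: 0.0236
gripper_force: 46.3
```

>>> servo_tool(rows=[0, 0, -0.03, 0, 0, 0, -0.01, 0, 0, 0, 0, 0, 0, 0, 0, 0, 0, 0, 0, 0, 0, 0, 0, 0, 0, 0, 0, 0, 0, 0, 0, 0])

```text
time: 12.25
eef_pos: [0.4665, -0.0681, 0.1422]
tcp_rot: [0.673, 0.74, 0.0, 0.0]
force: [-4.0, 0.1, 14.3]
opening: 0.0228
gripper_force: 41.9
```

>>> servo_tool(rows=[0, 0, 0, 0, 0, 0, 0, 0, 0, 0, 0, 0, 0, 0, 0, 0, 0, 0, 0, 0, 0, 0, -0.3, 0, 0, 0, -0.6, 0, 0, 0, -0.8, 0], grip=0.8)

```text
time: 13.25
eef_pos: [0.4656, -0.0679, 0.2267]
tcp_rot: [0.673, 0.739, -0.001, -0.001]
force: [0.7, -0.2, 0.1]
opening: 0.0687
gripper_force: 0.0
```

```bash
python3 - <<'E'
from h import *
from plant import arm
c,s=shot("w3");go(s,[.5395,-.337,.24],99.5)
b=arm.capture("top");a=arm.capture("scene");pickle.dump((a,b),open("p3.pkl","wb"))
A=cv2.resize(b["img"][120:240,255:475],None,fx=400/220,fy=400/220,interpolation=cv2.INTER_CUBIC)
B=cv2.resize(a["img"][170:290,185:385],None,fx=2,fy=2,interpolation=cv2.INTER_CUBIC)
o=np.vstack([c["img"],np.zeros((200,640,3),np.uint8)]);o[400:,:320]=A[:200,:320]*0
im=np.zeros((600,800,3),np.uint8);im[:344,:550]=cv2.resize(c["img"],(550,344));im[344:562,:400]=A[:218];im[344:584,400:800]=B
cv2.imwrite("pics/m3.png",im)
E
```

```text
at [ 0.4656 -0.0679  0.2267] yaw 95.38 t 13.25 F [ 0.7 -0.2  0.1] open 0.0687 shift units [-5.5   0.97 -0.27] turn units -0.72
```

View pics/m3.png

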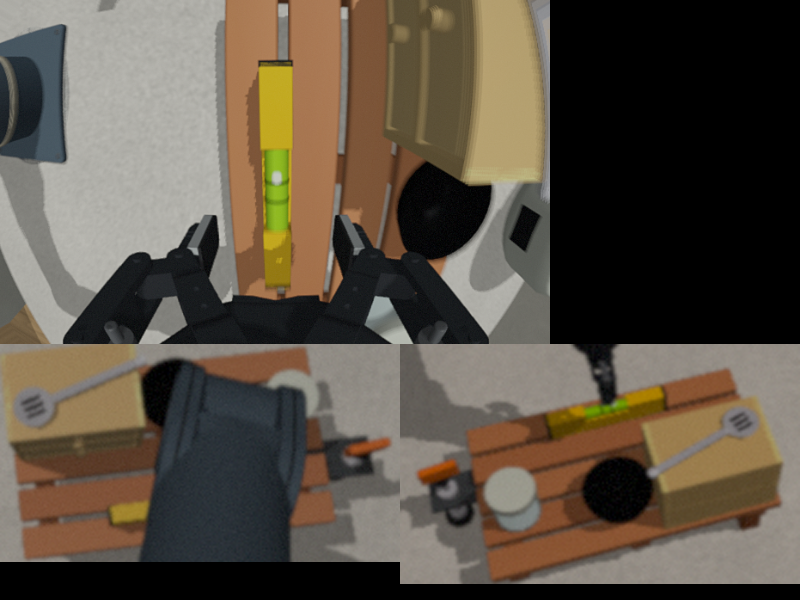

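The level stands upright on the slats, with its vial at (277,190) in the wrist view; the bubble at (277,178) is off towards the fixed legs.

```bash
cat >> h.py <<'E'
def bubble(c,s,z=.15):
    """bubble and line positions along the vial seen in a wrist view, mm along the vial axis"""
    g=blobs(mask(c["img"],(32,110,60),(60,255,255)),40)
    pts=np.vstack([k for k in g]).reshape(-1,2).astype(float)
    P=np.array([onz(c,p,z,s)[:2] for p in pts]);m=np.median(P,0);keep=np.hypot(*(P-m).T)<.05;P=P[keep];pts=pts[keep]
    (cx,cy),_,_=cv2.minAreaRect(pts.astype(np.float32))
    l=cv2.fitLine(P.astype(np.float32),cv2.DIST_L2,0,.001,.001).ravel();d=l[:2]*np.sign(l[1])
    q=cv2.fitLine(pts.astype(np.float32),cv2.DIST_L2,0,.01,.01).ravel()
    t=np.arange(-90,90,.25);uv=q[2:]+t[:,None]*q[:2]
    pr=[cv2.remap(c["img"],(uv[:,0]+o*q[1]).astype(np.float32)[None],(uv[:,1]-o*q[0]).astype(np.float32)[None],cv2.INTER_LINEAR)[0] for o in(-3,-1,1,3)]
    pr=np.mean(pr,0);x=np.array([(onz(c,u,z,s)[:2])@d for u in uv])*1e3
    ctr=P.mean(0)@d*1e3;o=np.argsort(x);x=x[o]-((P@d).min()+(P@d).max())*500;pr=pr[o];k=abs(x)<33;x=x[k];pr=pr[k]
    V=pr.max(1);dark=V<.5*np.median(V);sat=1-pr.min(1)/np.maximum(V,1);w=(sat<.5*np.median(sat))&~dark
    f=lambda b:[(round((x[i].min()+x[i].max())/2,2),round(np.ptp(x[i]),2)) for i in np.split(np.where(b)[0],np.where(np.diff(np.where(b)[0])>1)[0]+1) if len(i)>1]
    print("axis yaw",np.degrees(np.arctan2(d[1],d[0])).round(1),"mid",(((P@d).min()+(P@d).max())/2*d+l[2:]-(l[2:]@d)*d).round(4),"lines",f(dark),"bubble",f(w))
E
python3 - <<'E'
from h import *
for n,z in(("w1",.046),("w3",.152)):
    c,s=pickle.load(open(n+".pkl","rb"));bubble(c,s,z)
a,b,_,_=pickle.load(open("p0.pkl","rb"));print("jar top",onz(b,(414,151),.19),onz(a,(240,240),.19))
E
```

```text
axis yaw 19.3 mid [0.4787 0.3524] lines [(np.float64(-8.02), np.float64(0.67)), (np.float64(7.81), np.float64(0.93))] bubble [(np.float64(-0.32), np.float64(9.79))]
axis yaw 96.1 mid [ 0.467  -0.0689] lines [] bubble [(np.float64(12.4), np.float64(11.13))]
jar top [ 0.60231128 -0.22504568  0.19      ] [ 0.60487107 -0.22400277  0.19      ]
```

>>> servo_tool(rows=[-0.2, 0, -0.6, 0, -0.8, 0.15, 0, 0, -0.9, 0.16, 0, 0, -0.9, 0.16, 0, 0, -0.9, 0.16, 0, 0, -0.9, 0.17, 0, 0, -0.9, 0.17, 0, -0.7, 0, 0, 0, 0], grip=0.7)

```text
time: 14.4
eef_pos: [0.5393, -0.3409, 0.2544]
tcp_rot: [0.648, 0.761, -0.001, -0.0]
force: [-0.8, 0.9, 0.2]
opening: 0.0594
gripper_force: 0.0
```

```bash
python3 - <<'E'
from h import *
c,s=shot("w4");go(s,[.5395,-.337,.158],99.5)
for k in blobs(mask(c["img"],(3,150,60),(14,255,255)),100)[:4]:
    r=cv2.minAreaRect(k);print(np.round(r[0],1),np.round(r[1],1),cv2.contourArea(k),np.round([onz(c,p,.168,s)[:2] for p in cv2.boxPoints(r)],4).tolist())
E
```

```text
at [ 0.5393 -0.3409  0.2544] yaw 99.19 t 14.4 F [-0.8  0.9  0.2] open 0.0594 shift units [0.08 0.02 1.93] turn units -0.05
[324.  204.5] [83. 20.] 1409.0 [[0.5292, -0.3036], [0.5426, -0.3014], [0.5534, -0.3629], [0.5387, -0.3653]]
[431.5 134.8] [46.8 23.8] 785.5 [[0.5896, -0.2791], [0.5886, -0.2627], [0.6238, -0.2597], [0.6252, -0.2767]]
[441.5  15. ] [30. 47.] 632.0 [[0.5804, -0.1773], [0.6151, -0.1655], [0.6179, -0.189], [0.5834, -0.1997]]
[339.7  88.6] [94.8 27.4] 463.5 [[0.521, -0.2227], [0.5383, -0.2176], [0.5554, -0.2793], [0.5377, -0.2843]]
```

View pics/w4.png

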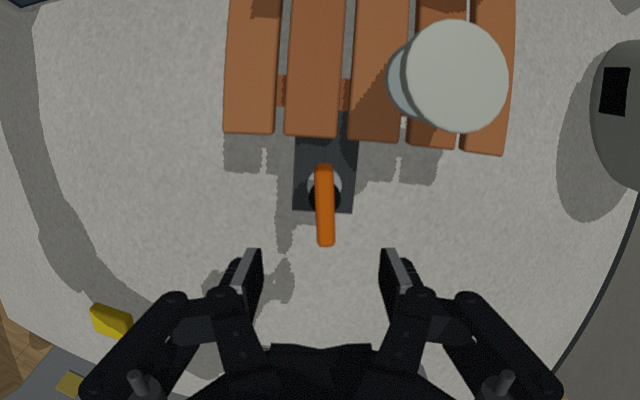

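The wrist view shows the orange bar upright at (324,205) between the open fingers, with the jar at (455,75) out of the way. I'll descend and grip it.

>>> servo_tool(rows=[0.1, 0.05, 0.4, 0, 0, 0, 0.5, 0, 0, 0, 0.4, 0, 0, 0, 0.3, 0, 0, 0, 0.2, 0, 0, 0, 0.07, 0, 0, 0, 0, 0, 0, 0, 0, 0])

```text
time: 15.45
eef_pos: [0.5422, -0.3321, 0.1634]
tcp_rot: [0.647, 0.763, 0.0, 0.001]
force: [-1.4, 0.1, -0.0]
opening: 0.0596
gripper_force: 0.0
```

>>> servo_tool(rows=[0, 0, 0, 0, 0, 0, 0, 0, 0, 0, 0, 0, 0, 0, 0, 0, 0, 0, 0, 0, 0, 0, 0, 0, 0, 0, 0, 0, 0, 0, 0, 0], grip=0, newtons=30)

```text
time: 16.45
eef_pos: [0.5407, -0.3319, 0.1631]
tcp_rot: [0.647, 0.762, -0.0, -0.001]
force: [-5.0, 1.6, 5.5]
opening: 0.0135
gripper_force: 32.5
```

>>> servo_tool(rows=[0, 0, 0, 0, 0, 0, 0, 0, 0, 0, 0, 0, -0.07, 0, 0.04, 0, 0, 0, 0, 0, 0, 0, 0, 0, 0, 0, 0, 0, 0, 0, 0, 0], grip=0.35)

```text
time: 17.45
eef_pos: [0.5425, -0.3352, 0.1608]
tcp_rot: [0.647, 0.763, -0.0, 0.0]
force: [-0.5, 1.0, -0.1]
opening: 0.03
gripper_force: 0.0
```

>>> servo_tool(rows=[0, 0, 0, 0, 0, 0, 0, 0, 0, 0, 0, 0, 0, 0, 0, 0, 0, 0, 0, 0, 0, 0, 0, 0.8, 0, 0, 0, 0.8, 0, 0, 0, 0.8], grip=0)

```text
time: 18.45
eef_pos: [0.5419, -0.3355, 0.1611]
tcp_rot: [0.734, 0.679, -0.0, -0.0]
force: [-2.0, 0.6, 3.7]
opening: 0.0139
gripper_force: 33.5
```

>>> servo_tool(rows=[0, 0, 0, 0.8, 0, 0, 0, 0.8, 0, 0, 0, 0.8, 0, 0, 0, 0.8, 0, 0, 0, 0.8, 0, 0, 0, 0.8, 0, 0, 0, 0.8, 0, 0, 0, 0])

```text
time: 19.45
eef_pos: [0.5433, -0.3361, 0.1611]
tcp_rot: [0.893, 0.451, 0.0, 0.001]
force: [2.5, -3.2, -1.0]
opening: 0.0136
gripper_force: 32.7
```

>>> servo_tool(rows=[0, 0, 0, 0.9, 0, 0, 0, 0.9, 0, 0, 0, 0.9, 0, 0, 0, 0.9, 0, 0, 0, 0.9, 0, 0, 0, 0.9, 0, 0, 0, 0.9, 0, 0, 0, 0.9])

```text
time: 20.45
eef_pos: [0.5442, -0.3377, 0.1613]
tcp_rot: [0.994, 0.107, 0.001, 0.003]
force: [7.2, -11.1, -7.7]
opening: 0.0134
gripper_force: 31.5
```

>>> servo_tool(rows=[0, 0, 0, 0.9, 0, 0, 0, 0.9, 0, 0, 0, 0.9, 0, 0, 0, 0.9, 0, 0, 0, 0.9, 0, 0, 0, 0.3, 0, 0, 0, 0, 0, 0, 0, 0])

```text
time: 21.45
eef_pos: [0.5441, -0.339, 0.1613]
tcp_rot: [0.991, -0.132, 0.002, 0.004]
force: [9.1, -15.2, -9.1]
opening: 0.0137
gripper_force: 31.2
```

```bash
sed -i 's/dark=V<.5\*/dark=V<.7*/' h.py; python3 - <<'E'
from h import *
c,s=pickle.load(open("w3.pkl","rb"));bubble(c,s,.152)
c,s=shot("w5");go(s,s["eef_pos"])
try: bubble(c,s,.152)
except Exception as e: print(e)
print([(np.round(cv2.minAreaRect(k)[0],0),cv2.contourArea(k)) for k in blobs(mask(c["img"],(32,110,60),(60,255,255)),30)])
E
```

```text
axis yaw 96.1 mid [ 0.467  -0.0689] lines [] bubble [(np.float64(12.4), np.float64(11.13))]
at [ 0.5441 -0.339   0.1613] yaw -15.12 t 21.45 F [  9.1 -15.2  -9.1] open 0.0137 shift units [0. 0. 0.] 
axis yaw 104.4 mid [ 0.4743 -0.0737] lines [(np.float64(10.73), np.float64(1.43)), (np.float64(32.47), np.float64(0.54))] bubble []
[(array([ 69., 376.]), 429.5)]
```

>>> servo_tool(rows=[0, 0, 0, 0, 0, 0, 0, 0, 0, 0, 0, 0, 0, 0, 0, 0, 0, 0, -0.3, 0, 0, 0, -0.8, 0, 0, 0, -0.8, -0.6, 0, 0, 0, -1], grip=0.4)

```text
time: 22.5
eef_pos: [0.543, -0.3369, 0.2602]
tcp_rot: [0.999, -0.051, 0.002, 0.002]
force: [0.1, -0.3, -0.6]
opening: 0.034
gripper_force: 0.0
```

```bash
python3 - <<'E'
from h import *
from plant import arm
go(arm.observe(),[.4667,-.0687,.25],5.7)
E
```

```text
at [ 0.543  -0.3369  0.2602] yaw -5.9 t 22.5 F [ 0.1 -0.3 -0.6] open 0.034 shift units [-2.07 -5.18  0.18] turn units -2.02
```

>>> servo_tool(rows=[-0.35, -0.86, 0, 0, -0.35, -0.86, 0, 0, -0.35, -0.86, 0, 0, -0.35, -0.86, 0, 0, -0.35, -0.87, 0, 0, -0.32, -0.87, 0, 0, 0, 0, 0, -1, 0, 0, 0, -1], grip=1)

```text
time: 23.5
eef_pos: [0.4669, -0.0661, 0.2567]
tcp_rot: [0.999, 0.05, 0.0, -0.0]
force: [0.4, -0.9, 0.5]
opening: 0.0854
gripper_force: 0.0
```

```bash
python3 - <<'E'
from h import *
c,s=shot("w6");go(s,[.4667,-.0687,.25],5.7);bubble(c,s,.152)
E
```

```text
at [ 0.4669 -0.0661  0.2567] yaw 5.72 t 23.5 F [ 0.4 -0.9  0.5] open 0.0854 shift units [-0.01  0.05  0.13] turn units 0.0
axis yaw 95.8 mid [ 0.4698 -0.0668] lines [(np.float64(-8.44), np.float64(1.54)), (np.float64(7.68), np.float64(1.54))] bubble [(np.float64(-0.57), np.float64(8.44))]
```

View pics/w6.png

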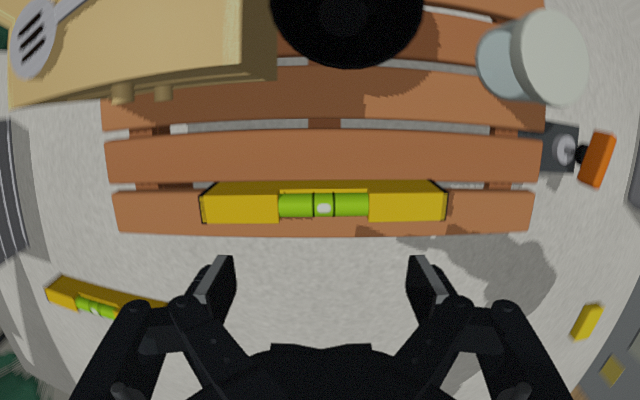

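The view shows the bubble centred between its lines at (324,207), and nothing else has moved. I'll straddle the vial with the open fingers and press on the flat top either side.

>>> servo_tool(rows=[0, 0.03, 0.4, 0, 0, 0, 0.4, 0, 0, 0, 0.4, 0, 0, 0, 0.3, 0, 0, 0, 0.06, 0, 0, 0, 0, 0, 0, 0, 0, 0, 0, 0, 0, 0])

```text
time: 24.55
eef_pos: [0.4672, -0.0683, 0.1782]
tcp_rot: [0.999, 0.047, 0.0, -0.0]
force: [1.0, 0.0, -0.5]
opening: 0.0855
gripper_force: 0.0
```

>>> servo_tool(rows=[0, 0, 0.02, 0, 0, 0, 0.02, 0, 0, 0, 0.02, 0, 0, 0, 0, 0, 0, 0, 0, 0, 0, 0, 0, 0, 0, 0, 0, 0, 0, 0, 0, 0])

```text
time: 25.55
eef_pos: [0.4669, -0.0683, 0.1748]
tcp_rot: [0.999, 0.047, 0.0, 0.0]
force: [0.6, -0.7, 0.3]
opening: 0.0851
gripper_force: 0.0
```

```bash
python3 - <<'E'
from h import *
c,s=shot("w7");go(s,[.4667,-.068,.163],5.7);bubble(c,s,.152)
E
```

```text
at [ 0.4669 -0.0683  0.1748] yaw 5.43 t 25.55 F [ 0.6 -0.7  0.3] open 0.0851 shift units [-0.   -0.01  0.24] turn units -0.05
axis yaw 95.9 mid [ 0.4713 -0.0669] lines [(np.float64(-7.96), np.float64(1.3)), (np.float64(8.08), np.float64(1.43))] bubble []
```

View pics/w7.png

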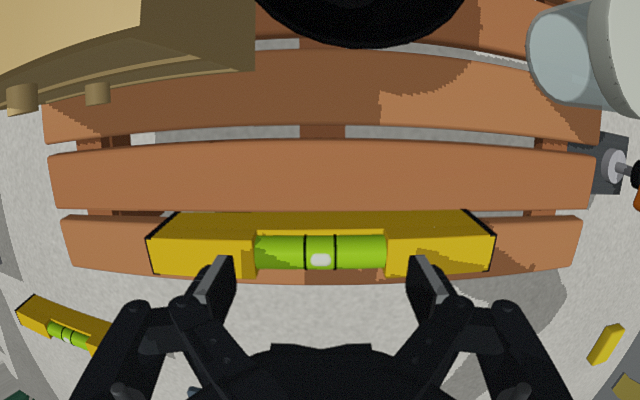

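Fingertips at (222,258) and (418,258) stand over the yellow flats; the bubble at (320,259) is midway between the lines at 306 and 335. I'll continue down.

>>> servo_tool(rows=[0, 0, 0.03, 0, 0, 0, 0.03, 0, 0, 0, 0.03, 0, 0, 0, 0.03, 0, 0, 0, 0, 0, 0, 0, 0, 0, 0, 0, 0, 0, 0, 0, 0, 0])

```text
time: 26.6
eef_pos: [0.4669, -0.0683, 0.1688]
tcp_rot: [0.999, 0.047, 0.0, 0.0]
force: [-0.2, 0.0, -0.1]
opening: 0.0854
gripper_force: 0.0
```

>>> servo_tool(rows=[0, 0, 0.02, 0, 0, 0, 0.02, 0, 0, 0, 0.02, 0, 0, 0, 0.02, 0, 0, 0, 0, 0, 0, 0, 0, 0, 0, 0, 0, 0, 0, 0, 0, 0])

```text
time: 27.6
eef_pos: [0.4669, -0.0683, 0.1648]
tcp_rot: [0.999, 0.047, 0.0, 0.0]
force: [0.4, 0.3, -0.6]
opening: 0.0855
gripper_force: 0.0
```

>>> servo_tool(rows=[0, 0, 0.02, 0, 0, 0, 0.02, 0, 0, 0, 0, 0, 0, 0, 0, 0, 0, 0, 0, 0, 0, 0, 0, 0, 0, 0, 0, 0, 0, 0, 0, 0])

```text
time: 28.6
eef_pos: [0.467, -0.0684, 0.1629]
tcp_rot: [0.999, 0.047, 0.0, -0.0]
force: [-0.7, 0.5, 5.5]
opening: 0.0857
gripper_force: 2.7
```

Contact at 5.5 N; I'll press slightly more and check the bubble.

>>> servo_tool(rows=[0, 0, 0.01, 0, 0, 0, 0, 0, 0, 0, 0, 0, 0, 0, 0, 0, 0, 0, 0, 0, 0, 0, 0, 0, 0, 0, 0, 0, 0, 0, 0, 0])

```text
time: 29.6
eef_pos: [0.467, -0.0684, 0.1628]
tcp_rot: [0.999, 0.047, 0.0, -0.0]
force: [-2.7, 1.8, 12.6]
opening: 0.0854
gripper_force: 6.7
```

```bash
python3 - <<'E'
from h import *
c,s=shot("w8");go(s,s["eef_pos"]);bubble(c,s,.152)
cv2.imwrite("pics/w8c.png",cv2.resize(c["img"][200:350,140:500],None,fx=2,fy=2,interpolation=cv2.INTER_CUBIC))
E
```

```text
at [ 0.467  -0.0684  0.1628] yaw 5.43 t 29.6 F [-2.7  1.8 12.6] open 0.0854 shift units [0. 0. 0.] 
axis yaw 95.9 mid [ 0.4717 -0.0669] lines [(np.float64(-7.91), np.float64(1.45)), (np.float64(8.05), np.float64(1.46))] bubble []
```

View pics/w8c.png

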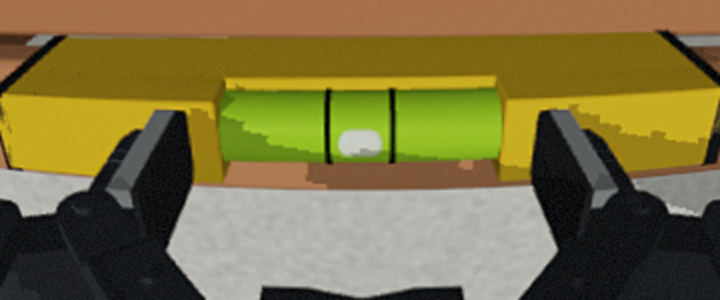

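The bubble at 360 px lies exactly midway between the lines at 328 and 392, with the fingers pressing at 12.6 N. I'll hand it in.

```bash
python3 -c "
from plant import arm
print(arm.hand_in())"
```

```text
the job is handed in; nothing more can be done
None
```

I laid the small level along the front of the shelf and turned the knob about 2.0 rad clockwise. I handed in with both fingers pressing at about 12.6 N, the bubble centred between its lines, at about 30 s of the 64 s; the verdict was not shown.

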